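# Make up two wooden toy kits at the workshop bench

### The arm

A 7-joint arm with a two-finger parallel gripper is mounted at the origin on the work surface. World frame = base frame: x ahead of the robot, y to its left, z up, the work surface at z = 0. Lengths are in m, angles in rad, forces in N, time in s.
With the tool pointing down it reaches from about 0.4 to 0.875 m from the base axis. Payload 19.3 kg.
Tool frame: the origin (TCP) lies at the very end of the fingers, on their centre line; the grasp point (between the pads) lies 19 mm behind it; z points along the fingers, y is the line along which they close (so a half turn about z gives the same grasp; the last joint's range is limited). The gripper opens to 85 mm and grips with 20 to 120 N. Pads are 22 mm wide; open, the fingers measure 114 mm over their backs; the gripper's body (76 mm by 85 mm) begins 54 mm behind the grasp point. The pads swing forward as they close: fully open they stand 13 mm farther back than shut.
Start: joints at [-1.204, 0.521, -0.036, 1.599, 0.021, 1.021, -0.113], TCP at [0.264, 0.566, 0.231] pointing down, gripper open.
Joint ranges: [-2.91, 2.91], [-0.3, 2.13], [-1.5, 1.42], [0.17, 2.43], [-1.26, 4.41], [0.16, 1.93], [-2.52, 2.52]. Speed limits (rad/s): [1.89, 1.89, 2.39, 2.39, 3.01, 3.01, 3.01].

### API

Orientations are given as [roll, pitch, yaw] about the fixed x, y, z axes, in that order (R = Rz(yaw) Ry(pitch) Rx(roll)).
In Python, from workcell import bot, grab_frame, calibration, job gives the robot as it stands.
- The arm moves only by the tool tcp_steps, called after ">>>" as a command line: name --argument value ..., lists and objects as JSON in quotes. Schema: {"type":"object","properties":{"segments":{"type":"string"},"grip_force":{"type":"number"},"only":{"type":"string"},"quiet":{"type":"boolean"},"lines":{"type":"string"}},"required":["segments"],"additionalProperties":false}. segments is a string of 1 to 5 rows, one to a line, with the numbers parted by spaces; each row has 7 numbers: the finger opening in m, then dx, dy, dz in m, then a rotation vector rx, ry, rz in rad; each row is the pose to reach, as a shift and turn from the pose commanded when the call began, along the tool's axes at that moment; what a row does not reach only later rows make up. A row lasts 1/8 s, in which the tool goes at most 0.0625 m and 0.188 rad, less where a joint would pass 70% of its speed; a pose out of reach is approached as far as the arm can. The fingers move at their own pace and stop on an object; grip_force is the grip in N (left out, the last holds). Time passes only in rows, so rows that do not move let the fingers close. The tool returns the time, the measured TCP pose, the force, the opening and the grip force at its end. only (a regular expression) keeps the lines of the reply that match it, lines (a string "A,B") keeps lines A to B, and quiet returns only ok. Input that does not fit is refused with a message, and nothing moves.
- bot.observe(): the state, without advancing time (a new reading comes with each control period).
- grab_frame(name): name is "scene" or "top"; returns (picture, depth): 384x512x3 uint8, blue, green, red; 384x512 float32, m along the optical axis (not along the pixel's ray), 0 where there is no reading.
- calibration(name): a dict with "vfov" (degrees; the focal length in pixels is half the picture's height over the tangent of half this angle, whatever the lens; pixels are square), "cx", "cy" (the principal point, pixels), "eye" and "attitude" of the camera in the world. Camera axes: x right, y down, z forward; pixel columns grow to the right and rows downward; lengths in m; the calibration is good to about 2 mm. A picture is of the moment at which its call begins. calibration takes no time and is no camera call.
- job.job_done(): hands the job in; it is judged then, once.
The state is a dict: "clock": time; "qpos": joint angles; "qd": joint speeds; "joint_efforts": joint torques, N m; "position": TCP position; "tool_rot": TCP orientation; "force": force on the tool from outside, world axes, zero at the start; "moment": the same for the moment, N m; "grip_width": finger opening in m; "finger_force": force on a finger pad.
Only numpy, scipy, OpenCV 4.12 (cv2) and the standard library are available. Lean on these libraries where they do the work, as an engineer would, in place of code of your own. Each camera call takes 0.05 s, during which the arm holds its last target. There are 200 camera calls.

### The job

Make up the two toy kits: the truck kit goes in the three-bay tray (the long board in the long bay, the stepped cab block and the small disc in the two small bays, one in each, either way round), and the spinning-top kit goes in the two-bay tray (the large disc in one bay, the turned knob standing in the other). The long board lies under two loose tiles: slide it straight out between the two bench dogs, so that the tiles stay behind the dogs, one on the other, and come down onto the bench without being lifted or toppled. Set each part down gently, the same way up as it started and flat on the tray floor inside its bay, not on a ridge.

Things in the scene. Friction and masses are not known exactly. Their poses are not given: they have to be found in the camera images.
- dogs: Two fixed aluminium bench dogs: round posts, 20 mm diameter, 52 mm high, 82 mm apart between centres (62 mm clear gap). Origin on the bench midway between them; y runs from post to post; +x is the way the board slides out. The tiles lie behind the posts (at -x), front edges 1 mm (low tile) and 6 mm (top tile) from them.
- board: Long plywood board (truck chassis), 160 x 45 x 15 mm, x along its length. Origin: centre of its underside. It starts flat on the bench through the gap between the dogs, centre 5 mm behind their origin: its +x end sticks out 75 mm in front of the dogs' centre line, the other is under the tiles. Slid 75 mm or more along the dogs' +x it is clear of the tiles, which settle on the bench. 70 g.
- tile_low: Lower wooden tile, 80 x 100 x 12 mm (y is the 100 mm side, across the dogs), lies on the board at the start. Origin: centre of its underside, 51 mm behind the dogs' origin. 55 g. It stays behind the dogs.
- tile_top: Upper, paler wooden tile, 70 x 80 x 12 mm, lying centred on the lower tile. Origin: centre of its underside. 40 g. It stays on the lower tile.
- cab: Stepped wooden block (truck cab): base 50 x 36 x 20 mm (x, y, z), with a step 28 x 36 mm that rises to 38 mm height over its -x end (from x = -25 to +3 mm). Origin: centre of the underside. Grip it across its 36 mm. 40 g.
- disc_small: Small wooden disc, 40 mm diameter, 18 mm thick, lying flat. Origin: centre of its underside. 20 g.
- disc_large: Large wooden disc, 64 mm diameter, 18 mm thick, lying flat. Origin: centre of its underside. 45 g.
- knob: Turned wooden knob standing on its foot: foot 36 mm diameter and 12 mm high, then a cone to a straight stem of 22 mm diameter from 18 to 52 mm height. Origin: centre of its underside. 30 g.
- tray_three: Three-bay kit tray, fixed, dark wood, 188 x 148 mm (x, y). Origin: centre of its underside; the tray floor is 6 mm above it, and ridges 4 mm wide around and between the bays rise 3 mm above the floor. Long bay: 180 x 66 mm inside (x, y), centre at (0, -37) mm. Two small bays: each 88 x 70 mm inside, centres at (-46, 35) and (46, 35) mm.
- tray_two: Two-bay kit tray, fixed, dark wood, 180 x 92 mm (x, y). Origin: centre of its underside; the tray floor is 6 mm above it, and ridges 4 mm wide around and between the bays rise 3 mm above the floor. Two equal bays, 84 x 84 mm inside, centres at (-44, 0) and (44, 0) mm.
There are look-alikes about, which are no part of the job. Leave any green look-alike of the knob alone. What is shaped like the board but blue is not meant.

How it is judged:
At the end, for the whole second after the job is handed in: Board, cab, small disc in the three-bay tray, large disc, knob in the two-bay tray, each inside its own bay (1.5 mm leeway), right way up, within 2.5 mm of the floor, level to 0.05 rad, at rest; low tile flat on bench within 20 mm (15 across) of its place, top tile within 20 mm on it (z of board in the frame of tray_three between 0.003 and 0.0085 m and angle between each of board, cab, disc_small, disc_large, knob, tile_low, tile_top's own z axis and vertical below 0.05 rad and linear speed of each of board, cab, disc_small, disc_large, knob, tile_low, tile_top below 0.02 m/s and x of board in the frame of tray_three between -0.0115 and 0.0115 m and y of board in the frame of tray_three between -0.049 and -0.025 m and z of cab in the frame of tray_three between 0.003 and 0.0085 m and z of disc_small in the frame of tray_three between 0.003 and 0.0085 m and z of disc_large in the frame of tray_two between 0.003 and 0.0085 m and z of knob in the frame of tray_two between 0.003 and 0.0085 m and (((x of cab in the frame of tray_three between -0.072 and -0.02 m and y of cab in the frame of tray_three between 0.0165 and 0.0535 m) and (x of disc_small in the frame of tray_three between 0.0205 and 0.0715 m and y of disc_small in the frame of tray_three between 0.0185 and 0.0515 m)) or ((x of cab in the frame of tray_three between 0.02 and 0.072 m and y of cab in the frame of tray_three between 0.0165 and 0.0535 m) and (x of disc_small in the frame of tray_three between -0.0715 and -0.0205 m and y of disc_small in the frame of tray_three between 0.0185 and 0.0515 m))) and (((x of disc_large in the frame of tray_two between -0.0555 and -0.0325 m and y of disc_large in the frame of tray_two between -0.0115 and 0.0115 m) and (x of knob in the frame of tray_two between 0.0185 and 0.0695 m and y of knob in the frame of tray_two between -0.0255 and 0.0255 m)) or ((x of disc_large in the frame of tray_two between 0.0325 and 0.0555 m and y of disc_large in the frame of tray_two between -0.0115 and 0.0115 m) and (x of knob in the frame of tray_two between -0.0695 and -0.0185 m and y of knob in the frame of tray_two between -0.0255 and 0.0255 m))) and x of tile_low in the frame of dogs between -0.071 and -0.031 m and y of tile_low in the frame of dogs between -0.015 and 0.015 m and height (world z) of tile_low below 0.004 m and horizontal distance between tile_low and tile_top below 0.02 m and height (world z) of tile_top between 0.009 and 0.016 m); the robot touches nothing.
It fails at once if the tiles are lifted (height (world z) of tile_low above 0.028 m or height (world z) of tile_top above 0.041 m).
It fails at once if a tile topples (angle between any of tile_low, tile_top's own z axis and vertical above 0.5 rad).
It fails at once if a kit part is dropped or thrown (moves faster than 0.8 m/s while the fingers do not hold it) ((linear speed of board above 0.8 m/s and contact force between the fingers and board below 0.05 N) or (linear speed of cab above 0.8 m/s and contact force between the fingers and cab below 0.05 N) or (linear speed of disc_small above 0.8 m/s and contact force between the fingers and disc_small below 0.05 N) or (linear speed of disc_large above 0.8 m/s and contact force between the fingers and disc_large below 0.05 N) or (linear speed of knob above 0.8 m/s and contact force between the fingers and knob below 0.05 N)).
It also fails if it takes over 134 s, if anything falls off the work surface, if the arm or the gripper's body presses on something with over 40 N, if the wrist force passes 120 N, or if a joint passes its speed limit or range.

## Working session

There is one attempt and no reset: what is moved stays moved. The work goes in short steps, Python scripts to look and compute and a tool call to move; the robot and the scene stay as the last step left them, time stands still between calls to the robot, and variables do not carry over. Pictures are saved under pics/ and viewed, at most 14 in all, crops included, and the job is handed in when it is done.

```bash
mkdir -p pics; ls; python3 - <<'E'
from workcell import bot, grab_frame, calibration, job
import cv2,numpy as np
for n in("scene","top"):
    p,d=grab_frame(n); cv2.imwrite(f"pics/{n}0.png",p); np.save(f"{n}0d.npy",d); print(n,calibration(n))
print(bot.observe())
E
```

```text
pics
scene {'vfov': 44.44280600881494, 'cx': 261.4607287689621, 'cy': 196.5994344484109, 'eye': array([1.03535604, 0.20111641, 0.87313032]), 'attitude': array([-2.48843166e+00, -2.35473795e-03,  1.89497577e+00])}
top {'vfov': 53.19337840480084, 'cx': 251.29129148118744, 'cy': 192.65622894027112, 'eye': array([ 0.25853098, -0.00840571,  0.95638518]), 'attitude': array([-2.9444922 ,  0.01617685, -1.54956603])}
{'clock': 0.1, 'qpos': array([-1.20421936,  0.52195205, -0.03633022,  1.59995637,  0.02120759,
        1.02109896, -0.11284016]), 'qd': array([ 4.35051573e-04,  7.16415681e-04, -1.29660786e-04, -1.43915268e-03,
       -2.64660821e-04, -1.70912990e-05,  1.17055889e-03]), 'joint_efforts': array([ 5.47180462e-03, -9.28495288e+01,  1.98408678e+00, -3.70527291e+01,
        1.80438260e-02,  5.55755891e-03,  4.75875936e-05]), 'position': array([0.26429017, 0.56603235, 0.2307828 ]), 'tool_rot': array([-3.14056606e+00,  7.73739053e-05,  2.70477107e+00]), 'force': array([-0.2526718 , -0.86555825,  0.44734591]), 'moment': array([-0.01527201,  0.01177413,  0.00527157]), 'finger_force': 0.0, 'grip_width': 0.08576734141903593}
```

View pics/scene0.png

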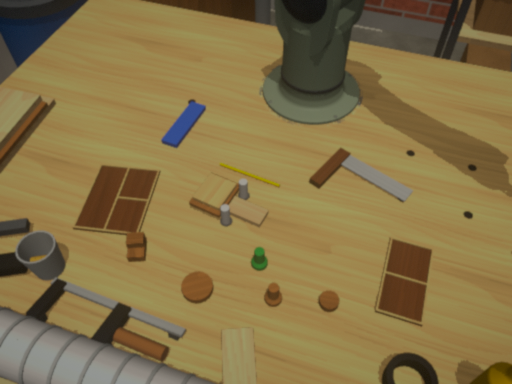

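View pics/top0.png

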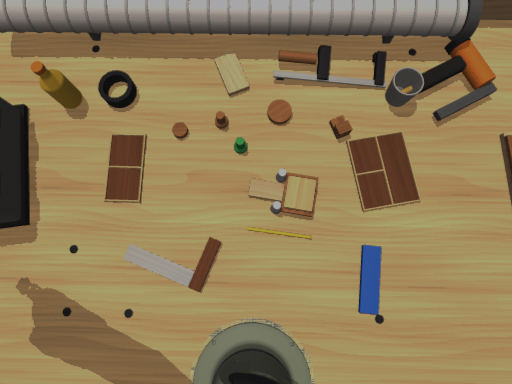

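```bash
cat > h.py <<'E'
import cv2,numpy as np
from scipy.spatial.transform import Rotation as R
from workcell import bot, grab_frame, calibration, job
C={}
def cam(n):
    if n not in C:
        c=calibration(n); C[n]=(192/np.tan(np.radians(c['vfov']/2)),c['cx'],c['cy'],np.array(c['eye']),R.from_euler('xyz',c['attitude']).as_matrix())
    return C[n]
def ray(n,uv,z):
    f,cx,cy,e,M=cam(n); uv=np.atleast_2d(np.array(uv,float))
    d=np.c_[(uv[:,0]-cx)/f,(uv[:,1]-cy)/f,np.ones(len(uv))]@M.T
    return (e+d*((z-e[2])/d[:,2])[:,None])[:,:2]
def cloud(n,d):
    f,cx,cy,e,M=cam(n); v,u=np.mgrid[:384,:512]
    return np.stack([(u-cx)/f*d,(v-cy)/f*d,d],-1)@M.T+e
def totool(target,yaw=None):
    "shift in tool axes from the present pose, and turn about tool z, to TCP target"
    s=bot.observe(); M=R.from_euler('xyz',s['tool_rot'])
    print('shift',np.round(M.inv().apply(np.array(target)-s['position']),4), end=' ')
    if yaw is not None:
        rv=(M.inv()*R.from_euler('xyz',[np.pi,0,yaw])).as_rotvec(); print('rot',np.round(rv,3),end=' ')
    print('clk',round(s['clock'],2))
E
python3 - <<'E'
from h import *
for n in("top","scene"):
    p=cv2.imread(f"pics/{n}0.png"); d=np.load(f"{n}0d.npy"); P=cloud(n,d); z=P[...,2]
    print(n,'bench z',np.round(np.median(z[150:250]),4))
    x0,y0,w,h=(90,85,340,150) if n=='top' else (60,140,390,190)
    m=((z>.004)&(z<.2)).astype(np.uint8)
    k,lab,st,ce=cv2.connectedComponentsWithStats(m,connectivity=4)
    for i in range(1,k):
        if st[i,4]<40: continue
        q=P[lab==i]; 
        if not(.1<q[:,0].mean()<.9): continue
        b=np.median(p[lab==i],0)
        t=q[q[:,2]>q[:,2].max()-.006]
        print(np.round(ce[i]),st[i,4],'xy',np.round(q.mean(0),3),'zmax',round(float(q[:,2].max()),3),'top',np.round((t.min(0)+t.max(0))[:2]/2,4),np.round(np.ptp(t,0)[:2],3),b)
    cv2.imwrite(f"pics/{n}c.png",cv2.resize(p[y0:y0+h,x0:x0+w],None,fx=2.05 if n=='scene' else 2.35,fy=2.05 if n=='scene' else 2.35,interpolation=cv2.INTER_CUBIC))
E
```

```text
top bench z -0.0002
[288.  28.] 20805 xy [ 0.847 -0.075  0.102] zmax 0.151 top [ 0.8858 -0.0799] [0.02  0.897] [ 97. 103. 118.]
[330.  68.] 1939 xy [ 0.783 -0.189  0.028] zmax 0.048 top [ 0.82   -0.1209] [0.037 0.133] [44. 67. 83.]
[232.  73.] 909 xy [0.77  0.07  0.017] zmax 0.023 top [0.773  0.0696] [0.118 0.093] [109. 154. 167.]
[57. 85.] 1181 xy [0.688 0.488 0.095] zmax 0.173 top [0.6982 0.4997] [0.026 0.027] [23. 63. 82.]
[117.  88.] 849 xy [0.715 0.368 0.03 ] zmax 0.045 top [0.7188 0.3705] [0.088 0.086] [24. 25. 27.]
[ 14. 165.] 3537 xy [0.5   0.599 0.049] zmax 0.121 top [0.5155 0.5909] [0.206 0.032] [32. 32. 35.]
[279. 111.] 474 xy [ 0.664 -0.057  0.017] zmax 0.022 top [ 0.6664 -0.058 ] [0.062 0.06 ] [ 52.  85. 134.]
[221. 120.] 180 xy [0.633 0.092 0.03 ] zmax 0.054 top [0.6369 0.093 ] [0.021 0.02 ] [39.  61.5 88. ]
[340. 126.] 338 xy [ 0.621 -0.213  0.027] zmax 0.04 top [ 0.6154 -0.2194] [0.037 0.04 ] [ 47.  76. 119.]
[180. 130.] 201 xy [0.609 0.2   0.016] zmax 0.021 top [0.6105 0.2009] [0.04  0.039] [ 50.  81. 127.]
[383. 171.] 3203 xy [ 0.512 -0.322  0.006] zmax 0.013 top [ 
[... 1735 characters left out ...]
259.] 302 xy [0.578 0.044 0.03 ] zmax 0.056 top [0.5722 0.042 ] [0.021 0.021] [ 40. 102.  54.]
[197. 287.] 810 xy [ 0.67  -0.056  0.018] zmax 0.024 top [ 0.6683 -0.0573] [0.063 0.063] [ 40.  85. 130.]
[273. 295.] 317 xy [0.645 0.095 0.03 ] zmax 0.057 top [0.6387 0.0942] [0.02  0.021] [ 37.  77. 115.]
[329. 301.] 355 xy [0.615 0.201 0.017] zmax 0.023 top [0.6129 0.2012] [0.04  0.039] [ 38.  80. 123.]
[238. 356.] 1833 xy [0.774 0.071 0.019] zmax 0.024 top [0.771  0.0699] [0.113 0.093] [ 93. 141. 154.]
[410. 368.] 954 xy [0.702 0.367 0.034] zmax 0.045 top [0.7093 0.3703] [0.066 0.089] [25. 36. 43.]
[495. 374.] 654 xy [0.699 0.481 0.11 ] zmax 0.153 top [0.7022 0.489 ] [0.009 0.002] [ 0. 62. 83.]
```

View pics/topc.png

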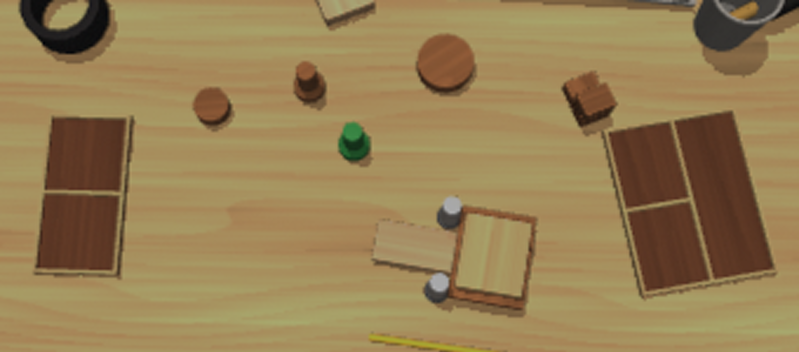

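The brown knob is at top px (221,120); the green one at (240,145) is a look-alike to leave alone. The board is the pale plank between the dogs at (265,190), not the blue one at (370,280) or the pale block at (232,74). The cab (340,126), discs (279,111) and (180,130), and the trays (383,171) and (125,167) are all clear.

```bash
python3 - <<'E'
from h import *
for n in("top","scene"):
    P=cloud(n,np.load(f"{n}0d.npy")); z=P[...,2]
    def rect(name,c,r,z0,z1):
        m=(np.hypot(P[...,0]-c[0],P[...,1]-c[1])<r)&(z>z0)&(z<z1)
        q=P[m][:,:2].astype(np.float32)*1000
        (cx,cy),(w,h),a=cv2.minAreaRect(q); print(n,name,np.round([cx,cy,w,h,a],1),len(q), 'z',np.round(np.median(z[m]),4))
    rect('tray3',(.513,-.3215),.125,.0045,.0125)
    rect('tray2',(.511,.338),.11,.0045,.0125)
    rect('cabtop',(.617,-.219),.045,.033,.045)
    rect('cabstep',(.62,-.213),.045,.0165,.0235)
    rect('cabany',(.62,-.213),.045,.0165,.045)
    rect('dogA',(.486,-.06),.04,.046,.06)
    rect('dogB',(.415,-.05),.03,.046,.06)
    rect('boardfront',(.45,-.015),.035,.0115,.018)
    rect('tiletop',(.445,-.1),.07,.036,.043)
    rect('tilelow',(.445,-.1),.07,.024,.031)
E
```

```text
top tray3 [ 508.1 -313.6  197.2  169.2   11.2] 2825 z 0.0061
top tray2 [511.1 364.9 147.6 181.1  89.3] 1884 z 0.0065
top cabtop [ 615.7 -218.5   28.5   36.5   22.3] 152 z 0.0371
top cabstep [ 625.2 -213.8   49.6   35.5   22.7] 106 z 0.0186
top cabany [ 625.4 -214.3   49.7   36.6   22.7] 290 z 0.0345
top dogA [491.4 -63.7  19.   17.7  37.3] 54 z 0.0507
top dogB [411.3 -50.8  16.8  17.7  89.6] 54 z 0.0512
top boardfront [457.3 -17.1  67.4  45.1  80.1] 406 z 0.0143
top tiletop [443.4 -98.   94.   90.5  85.8] 841 z 0.0382
top tilelow [444.7 -99.9  95.7 100.8  81.4] 317 z 0.0263
scene tray3 [ 513.7 -320.6  215.3  228.9   79.9] 3838 z 0.007
scene tray2 [512.3 337.6 200.9 204.9  27.7] 3502 z 0.0073
scene cabtop [ 617.  -217.8   29.8   36.    24.1] 218 z 0.0383
scene cabstep [ 628.2 -213.3   49.2   36.2   22.2] 190 z 0.0204
scene cabany [ 627.1 -213.7   51.4   36.5   21.8] 466 z 0.0303
scene dogA [493.8 -63.4  18.4  17.5  56.6] 66 z 0.0522
scene dogB [412.2 -51.   20.   18.8  52.1] 59 z 0.0519
scene boardfront [459.6 -16.6  68.   47.5  82.5] 417 z 0.0154
scene tiletop [450.7 -95.4  96.7  93.8  80.6] 894 z 0.0394
scene tilelow [446.2 -97.3 100.9 102.5  81.1] 301 z 0.0271
```

```bash
python3 - <<'E'
from h import *
for n in("top","scene"):
    p=cv2.imread(f"pics/{n}0.png"); P=cloud(n,np.load(f"{n}0d.npy"))
    for nm,c,r in(('t3',(.513,-.3215),.13),('t2',(.511,.338),.11)):
        near=np.hypot(P[...,0]-c[0],P[...,1]-c[1])<r
        m=(near&(p[...,2]<125)&(P[...,2]<.013)&(p[...,2].astype(int)-p[...,0]>25)).astype(np.uint8)
        k,lab,st,ce=cv2.connectedComponentsWithStats(m,connectivity=4)
        for i in range(1,k):
            if st[i,4]<250: continue
            v,u=np.nonzero(lab==i); q=ray(n,np.c_[u,v],.006).astype(np.float32)*1000
            (cx,cy),(w,h),a=cv2.minAreaRect(q); print(n,nm,np.round(ce[i]),np.round([cx,cy,w,h,a],1))
E
```

```text
top t3 [397. 168.] [ 521.7 -359.2  180.3   65.9   11.3]
top t3 [365. 155.] [ 552.9 -279.3   88.    69.8   11.1]
top t3 [374. 189.] [ 462.4 -297.3   88.5   69.9   11.7]
top t2 [126. 150.] [554.9 339.1  84.1  84.   89.8]
top t2 [123. 183.] [466.9 339.8  84.1  84.2  89.4]
scene t3 [101. 197.] [ 520.  -361.1  180.    65.9   11.2]
scene t3 [138. 183.] [ 460.7 -299.3   87.4   69.7   11.8]
scene t3 [126. 215.] [ 552.1 -280.9   88.9   69.9   11.1]
scene t2 [409. 260.] [465.1 339.5  84.3  83.6  89.4]
scene t2 [402. 297.] [553.5 338.6  84.4  83.8  89.4]
```

```bash
python3 -c "
from h import *
totool((.6115,.201,.12),1.417)"
```

```text
shift [-0.469  -0.1838  0.111 ] rot [-1.000e-03  1.000e-03  1.288e+00] clk 0.1
```

>>> tcp_steps --segments "0.085 -0.06 -0.02 0.01 0 0 0.18\n0.085 -0.12 -0.045 0.02 0 0 0.36\n0.085 -0.18 -0.07 0.03 0 0 0.54\n0.085 -0.235 -0.092 0.04 0 0 0.7\n0.085 -0.235 -0.092 0.04 0 0 0.7" --grip_force 40

```text
clock: 0.72
position: [0.4412, 0.3793, 0.1906]
tool_rot: [-3.141, 0.002, 1.997]
force: [-1.0, 1.0, -0.3]
grip_width: 0.0851
finger_force: 0.0
```

```bash
python3 -c "
from h import *
totool((.6115,.201,.12),1.417);print(bot.observe()['qpos'])"
```

```text
shift [-0.2326  0.0815  0.0711] rot [0.    0.003 0.58 ] clk 0.72
[-0.92962033  0.50604399  0.16410294  1.76403268 -0.10017808  0.88119396
 -0.2959895 ]
```

>>> tcp_steps --segments "0.085 -0.058 0.02 0.018 0 0 0.18\n0.085 -0.116 0.04 0.036 0 0 0.36\n0.085 -0.174 0.06 0.053 0 0 0.54\n0.085 -0.233 0.081 0.071 0 0 0.58\n0.085 -0.233 0.081 0.071 0 0.003 0.58"

```text
clock: 1.35
position: [0.6114, 0.2022, 0.1187]
tool_rot: [-3.14, -0.0, 1.42]
force: [-1.6, 0.2, 0.5]
grip_width: 0.0851
finger_force: 0.0
```

```bash
python3 -c "
from h import *
totool((.6115,.201,.001),1.417)"
```

```text
shift [-0.0012  0.0004  0.1177] rot [-0.001 -0.     0.003] clk 1.35
```

Descend gently, then close.

>>> tcp_steps --segments "0.085 -0.001 0 0.05 0 0 0\n0.085 -0.001 0 0.09 0 0 0\n0.085 -0.001 0 0.11 0 0 0\n0.085 -0.001 0 0.118 0 0 0\n0.085 -0.001 0 0.118 0 0 0"

```text
clock: 1.98
position: [0.61, 0.2059, 0.0029]
tool_rot: [-3.141, -0.003, 1.425]
force: [0.6, -0.9, 0.8]
grip_width: 0.0851
finger_force: 0.0
```

>>> tcp_steps --segments "0.03 0 0 0 0 0 0\n0.03 0 0 0 0 0 0\n0.03 0 0 0 0 0 0\n0.03 0 0 0 0 0 0\n0.03 0 0 0 0 0 0"

```text
clock: 2.6
position: [0.61, 0.2057, 0.0033]
tool_rot: [-3.141, -0.003, 1.425]
force: [-2.7, -0.4, 10.2]
grip_width: 0.0384
finger_force: 39.1
```

```bash
python3 - <<'E'
from h import *
p,_=grab_frame("scene"); cv2.imwrite("pics/g1.png",cv2.resize(p[230:384,240:440],None,fx=3,fy=3))
E
```

```text
(no output)
```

View pics/g1.png

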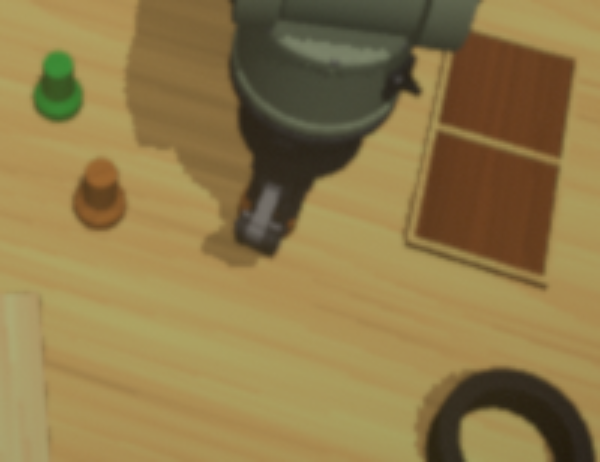

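>>> tcp_steps --segments "0.03 0 0 -0.02 0 0 0\n0.03 0 0 -0.06 0 0 0\n0.03 0 0 -0.11 0 0 0\n0.03 0 0 -0.12 0 0 0"

```text
clock: 3.15
position: [0.6114, 0.2056, 0.1269]
tool_rot: [3.138, -0.006, 1.424]
force: [-0.3, 0.5, -0.4]
grip_width: 0.0383
finger_force: 40.3
```

```bash
python3 -c "
from h import *
totool((.462,-.294,.13),1.417)"
```

```text
shift [-0.516  -0.0749 -0.0064] rot [ 0.004 -0.006  0.007] clk 3.15
```

>>> tcp_steps --segments "0.03 -0.055 -0.008 0 0 0 0\n0.03 -0.11 -0.016 0 0 0 0\n0.03 -0.165 -0.024 0 0 0 0\n0.03 -0.22 -0.032 0 0 0 0\n0.03 -0.258 -0.037 0 0 0 0"

```text
clock: 3.78
position: [0.5346, -0.0472, 0.1222]
tool_rot: [-3.141, -0.003, 1.423]
force: [0.3, -0.8, -0.2]
grip_width: 0.0382
finger_force: 40.3
```

>>> tcp_steps --segments "0.03 -0.055 -0.008 0 0 0 0\n0.03 -0.11 -0.016 0 0 0 0\n0.03 -0.165 -0.024 0 0 0 0\n0.03 -0.22 -0.032 0 0 0 0\n0.03 -0.258 -0.037 0 0 0 0"

```text
clock: 4.4
position: [0.4602, -0.297, 0.1214]
tool_rot: [-3.141, -0.002, 1.423]
force: [0.0, 0.8, 0.3]
grip_width: 0.0381
finger_force: 40.3
```

>>> tcp_steps --segments "0.03 0 0 0 0 0 0\n0.03 0 0 0 0 0 0"

```text
clock: 4.65
position: [0.4616, -0.2938, 0.121]
tool_rot: [-3.141, -0.003, 1.425]
force: [0.3, 0.3, 0.3]
grip_width: 0.0385
finger_force: 40.3
```

```bash
python3 -c "
from h import *
totool((.462,-.294,.01),1.417)"
```

```text
shift [-0.0005  0.0005  0.111 ] rot [-0.001 -0.003  0.008] clk 4.65
```

>>> tcp_steps --segments "0.03 0 0 0.04 0 0 0\n0.03 0 0 0.08 0 0 0\n0.03 0 0 0.1 0 0 0\n0.03 0 0 0.106 0 0 0\n0.03 0 0 0.106 0 0 0"

```text
clock: 5.28
position: [0.4618, -0.2937, 0.0153]
tool_rot: [-3.141, -0.003, 1.426]
force: [0.5, 0.4, -0.9]
grip_width: 0.0381
finger_force: 40.3
```

>>> tcp_steps --segments "0.03 0 0 0.003 0 0 0\n0.03 0 0 0.005 0 0 0\n0.03 0 0 0.005 0 0 0"

```text
clock: 5.65
position: [0.4615, -0.2942, 0.0101]
tool_rot: [-3.141, -0.003, 1.425]
force: [0.8, 0.6, 0.4]
grip_width: 0.0384
finger_force: 40.3
```

>>> tcp_steps --segments "0.03 0 0 0.001 0 0 0\n0.03 0 0 0.0015 0 0 0\n0.03 0 0 0.0015 0 0 0"

```text
clock: 6.02
position: [0.4615, -0.2943, 0.0092]
tool_rot: [-3.141, -0.003, 1.425]
force: [-4.2, 3.0, 16.9]
grip_width: 0.0385
finger_force: 42.2
```

>>> tcp_steps --segments "0.055 0 0 0 0 0 0\n0.055 0 0 0 0 0 0\n0.055 0 0 0 0 0 0\n0.055 0 0 0 0 0 0"

```text
clock: 6.52
position: [0.4614, -0.2942, 0.0083]
tool_rot: [-3.141, -0.003, 1.425]
force: [-0.1, -0.1, -0.7]
grip_width: 0.0551
finger_force: 0.0
```

>>> tcp_steps --segments "0.06 0 0 -0.02 0 0 0\n0.085 0 0 -0.06 0 0 0\n0.085 0 0 -0.1 0 0 0\n0.085 0 0 -0.1 0 0 0"

```text
clock: 7.02
position: [0.4627, -0.2952, 0.111]
tool_rot: [3.138, -0.002, 1.425]
force: [-0.2, 0.5, -0.5]
grip_width: 0.0849
finger_force: 0.0
```

```bash
python3 -c "
from h import *
totool((.6263,-.214,.12),.391)"
```

```text
shift [ 0.1042  0.1501 -0.0084] rot [ 0.002 -0.003  1.034] clk 7.03
```

Rotation first call 5 rows (.18 each =.9) along with translation (.1,.145).

>>> tcp_steps --segments "0.085 0.02 0.03 0 0 0 0.18\n0.085 0.04 0.06 0 0 0 0.36\n0.085 0.06 0.09 0 0 0 0.54\n0.085 0.08 0.12 0 0 0 0.72\n0.085 0.1 0.147 0 0 0 0.9"

```text
clock: 7.65
position: [0.6222, -0.2162, 0.1076]
tool_rot: [-3.138, -0.0, 0.519]
force: [0.1, -0.4, -0.1]
grip_width: 0.0847
finger_force: 0.0
```

>>> tcp_steps --segments "0.085 0 0 0 0 0 0.134\n0.085 0 0 0 0 0 0.134"

```text
clock: 7.9
position: [0.621, -0.2167, 0.1074]
tool_rot: [-3.138, 0.001, 0.392]
force: [-0.1, -0.4, -0.3]
grip_width: 0.085
finger_force: 0.0
```

```bash
python3 -c "
from h import *
totool((.6226,-.2155,.005),.391)"
```

```text
shift [ 2.100e-03 -1.000e-04  1.024e-01] rot [-0.003  0.001  0.001] clk 7.9
```

>>> tcp_steps --segments "0.085 0.002 0 0.04 0 0 0\n0.085 0.002 0 0.08 0 0 0\n0.085 0.002 0 0.095 0 0 0\n0.085 0.002 0 0.1 0 0 0\n0.085 0.002 0 0.1 0 0 0"

```text
clock: 8.52
position: [0.6236, -0.2164, 0.0095]
tool_rot: [-3.139, -0.001, 0.391]
force: [1.0, -0.1, 0.1]
grip_width: 0.0846
finger_force: 0.0
```

>>> tcp_steps --segments "0.03 0 0 0 0 0 0\n0.03 0 0 0 0 0 0\n0.03 0 0 0 0 0 0\n0.03 0 0 0 0 0 0\n0.03 0 0 0 0 0 0"

```text
clock: 9.15
position: [0.6235, -0.216, 0.0092]
tool_rot: [-3.139, -0.001, 0.391]
force: [-1.1, 0.7, 6.5]
grip_width: 0.0355
finger_force: 40.2
```

>>> tcp_steps --segments "0.03 0 0 -0.02 0 0 0\n0.03 0 0 -0.06 0 0 0\n0.03 0 0 -0.09 0 0 0\n0.03 0 0 -0.09 0 0 0"

```text
clock: 9.65
position: [0.6245, -0.2168, 0.1021]
tool_rot: [-3.141, -0.004, 0.391]
force: [0.4, 0.2, -1.1]
grip_width: 0.0354
finger_force: 40.1
```

```bash
python3 -c "
from h import *
totool((.5486,-.281,.11),.197)"
```

```text
shift [-0.0946  0.0305 -0.0084] rot [-0.001 -0.004  0.194] clk 9.65
```

>>> tcp_steps --segments "0.03 -0.04 0.013 -0.005 0 0 0.1\n0.03 -0.08 0.025 -0.008 0 0 0.194\n0.03 -0.0946 0.0305 -0.008 0 0 0.194\n0.03 -0.0946 0.0305 -0.008 0 0 0.194"

```text
clock: 10.15
position: [0.5471, -0.2808, 0.1065]
tool_rot: [-3.138, -0.0, 0.197]
force: [-0.3, 1.0, -0.1]
grip_width: 0.0353
finger_force: 40.0
```

>>> tcp_steps --segments "0.03 0 0 0.03 0 0 0\n0.03 0 0 0.06 0 0 0\n0.03 0 0 0.08 0 0 0\n0.03 0 0 0.085 0 0 0\n0.03 0 0 0.085 0 0 0"

```text
clock: 10.78
position: [0.5478, -0.2802, 0.0217]
tool_rot: [-3.139, -0.0, 0.197]
force: [-0.8, 0.3, -0.2]
grip_width: 0.0355
finger_force: 40.0
```

>>> tcp_steps --segments "0.03 0 0 0.003 0 0 0\n0.03 0 0 0.006 0 0 0\n0.03 0 0 0.007 0 0 0\n0.03 0 0 0.007 0 0 0"

```text
clock: 11.28
position: [0.5476, -0.2802, 0.0151]
tool_rot: [-3.139, -0.001, 0.197]
force: [-2.9, 2.5, 10.5]
grip_width: 0.0354
finger_force: 41.3
```

>>> tcp_steps --segments "0.055 0 0 0 0 0 0\n0.055 0 0 0 0 0 0\n0.055 0 0 0 0 0 0\n0.055 0 0 0 0 0 0"

```text
clock: 11.78
position: [0.5474, -0.2802, 0.0144]
tool_rot: [-3.139, -0.0, 0.197]
force: [0.9, -0.3, -0.7]
grip_width: 0.0549
finger_force: 0.0
```

>>> tcp_steps --segments "0.06 0 0 -0.02 0 0 0\n0.085 0 0 -0.06 0 0 0\n0.085 0 0 -0.1 0 0 0\n0.085 0 0 -0.1 0 0 0"

```text
clock: 12.28
position: [0.5488, -0.2814, 0.1184]
tool_rot: [-3.141, -0.005, 0.196]
force: [0.6, -0.8, -1.0]
grip_width: 0.0852
finger_force: 0.0
```

```bash
python3 -c "
from h import *
totool((.460,-.008,.12),1.417)"
```

```text
shift [-0.0337 -0.2854 -0.0017] rot [ 0.003 -0.004 -1.221] clk 12.28
```

>>> tcp_steps --segments "0.085 -0.006 -0.05 0 0 0 -0.18\n0.085 -0.012 -0.1 0 0 0 -0.36\n0.085 -0.018 -0.15 0 0 0 -0.54\n0.085 -0.024 -0.2 0 0 0 -0.72\n0.085 -0.03 -0.24 0 0 0 -0.9"

```text
clock: 12.9
position: [0.4703, -0.0492, 0.1155]
tool_rot: [-3.14, -0.003, 1.104]
force: [0.0, 0.8, -0.7]
grip_width: 0.0852
finger_force: 0.0
```

```bash
python3 -c "
from h import *
totool((.460,-.008,.12),1.417)"
```

```text
shift [ 0.0321 -0.0278 -0.0043] rot [-0.001 -0.003 -0.313] clk 12.9
```

>>> tcp_steps --segments "0.085 0.02 -0.015 -0.004 0 0 -0.17\n0.085 0.032 -0.028 -0.004 0 0 -0.313\n0.085 0.032 -0.028 -0.004 0 0 -0.313\n0.085 0.032 -0.028 -0.004 0 0 -0.313"

```text
clock: 13.4
position: [0.461, -0.0105, 0.1194]
tool_rot: [-3.141, -0.003, 1.406]
force: [0.1, 0.3, -0.3]
grip_width: 0.085
finger_force: 0.0
```

```bash
python3 - <<'E'
from h import *
totool((.460,-.008,.0),1.417)
for n in("top","scene"):
    p,d=grab_frame(n); cv2.imwrite(f"pics/b_{n}.png",p)
a=cv2.imread("pics/b_top.png")[100:240,225:435]; b=cv2.imread("pics/b_scene.png")[140:280,65:275]
cv2.imwrite("pics/b.png",np.hstack([cv2.resize(a,None,fx=1.9,fy=1.9),cv2.resize(b,None,fx=1.9,fy=1.9)]))
E
```

```text
shift [ 0.002  -0.0013  0.1194] rot [-0.001 -0.003 -0.011] clk 13.4
```

View pics/b.png

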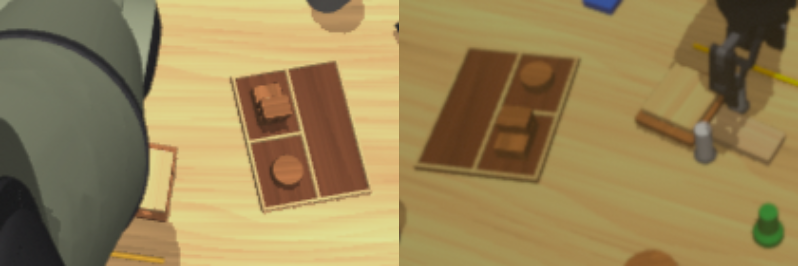

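>>> tcp_steps --segments "0.085 0.002 -0.001 0.05 0 0 -0.011\n0.085 0.002 -0.001 0.09 0 0 -0.011\n0.085 0.002 -0.001 0.11 0 0 -0.011\n0.085 0.002 -0.001 0.118 0 0 -0.011\n0.085 0.002 -0.001 0.118 0 0 -0.011"

```text
clock: 14.12
position: [0.4601, -0.0077, 0.0013]
tool_rot: [-3.14, -0.003, 1.42]
force: [-0.8, 0.2, 0.2]
grip_width: 0.0854
finger_force: 0.0
```

>>> tcp_steps --segments "0.06 0 0 0 0 0 0\n0.06 0 0 0 0 0 0\n0.035 0 0 0 0 0 0\n0.035 0 0 0 0 0 0\n0.035 0 0 0 0 0 0"

```text
clock: 14.75
position: [0.4604, -0.0071, 0.0018]
tool_rot: [-3.142, -0.003, 1.421]
force: [-2.3, 1.5, 12.8]
grip_width: 0.044
finger_force: 39.1
```

>>> tcp_steps --segments "0.035 0.008 0 0 0 0 0\n0.035 0.018 0 0 0 0 0\n0.035 0.028 0 0 0 0 0\n0.035 0.038 0 0 0 0 0\n0.035 0.048 0 0 0 0 0"

```text
clock: 15.38
position: [0.4676, 0.0398, 0.0019]
tool_rot: [3.141, -0.002, 1.42]
force: [-1.2, -4.6, 7.1]
grip_width: 0.0442
finger_force: 39.5
```

>>> tcp_steps --segments "0.035 0.008 0 0 0 0 0\n0.035 0.016 0 0 0 0 0\n0.035 0.024 0 0 0 0 0\n0.035 0.032 0 0 0 0 0\n0.035 0.04 0 0 0 0 0"

```text
clock: 16.0
position: [0.4735, 0.0797, 0.0019]
tool_rot: [-3.141, -0.003, 1.42]
force: [-0.6, -2.4, 4.7]
grip_width: 0.0441
finger_force: 39.9
```

>>> tcp_steps --segments "0.035 0.008 0 0 0 0 0\n0.035 0.016 0 0 0 0 0\n0.035 0.022 0 0 0 0 0\n0.035 0.022 0 0 0 0 0"

```text
clock: 16.5
position: [0.4768, 0.1022, 0.0019]
tool_rot: [-3.141, -0.003, 1.421]
force: [0.0, 1.6, 3.6]
grip_width: 0.044
finger_force: 40.0
```

>>> tcp_steps --segments "0.06 0 0 0 0 0 0\n0.06 0 0 0 0 0 0\n0.06 0 0 0 0 0 0"

```text
clock: 16.88
position: [0.4765, 0.1014, 0.0015]
tool_rot: [-3.141, -0.003, 1.421]
force: [0.7, 0.2, -0.0]
grip_width: 0.06
finger_force: 0.0
```

>>> tcp_steps --segments "0.085 0 0 -0.03 0 0 0\n0.085 0 0 -0.08 0 0 0\n0.085 0.05 0.05 -0.12 0 0 0\n0.085 0.1 0.05 -0.12 0 0 0\n0.085 0.1 0.05 -0.12 0 0 0"

```text
clock: 17.5
position: [0.5417, 0.1974, 0.1222]
tool_rot: [3.141, -0.005, 1.426]
force: [-0.6, -0.7, -1.1]
grip_width: 0.085
finger_force: 0.0
```

```bash
python3 - <<'E'
from h import *
for n in("top","scene"):
    p,d=grab_frame(n); cv2.imwrite(f"pics/c_{n}.png",p); P=cloud(n,d); z=P[...,2]
    def rect(name,c,r,z0,z1):
        m=(np.hypot(P[...,0]-c[0],P[...,1]-c[1])<r)&(z>z0)&(z<z1)
        if m.sum()<20: return print(n,name,m.sum())
        q=P[m][:,:2].astype(np.float32)*1000
        (cx,cy),(w,h),a=cv2.minAreaRect(q); print(n,name,np.round([cx,cy,w,h,a],1),len(q), 'z',np.round(np.median(z[m]),4))
    rect('board',(.4685,.0475),.085,.0105,.018)
    rect('top',(.444,-.106),.07,.02,.0275)
    rect('low',(.444,-.106),.075,.0085,.0155)
p=cv2.imread("pics/c_scene.png"); cv2.imwrite("pics/c.png",cv2.resize(p[130:290,150:350],None,fx=3,fy=3))
E
```

```text
top board [498.2  41.6 159.3 108.   81.1] 1065 z 0.0142
top top [442.7 -99.6  93.3  87.   87.1] 861 z 0.0232
top low [446.1 -89.5 115.6  99.7  81.9] 323 z 0.0113
scene board [468.2  47.3 160.   48.6  81.1] 1194 z 0.0153
scene top [445.6 -99.3  94.8  91.3  74.1] 852 z 0.0244
scene low [446.7 -96.2  99.3 102.6  80.4] 294 z 0.0122
```

View pics/c.png

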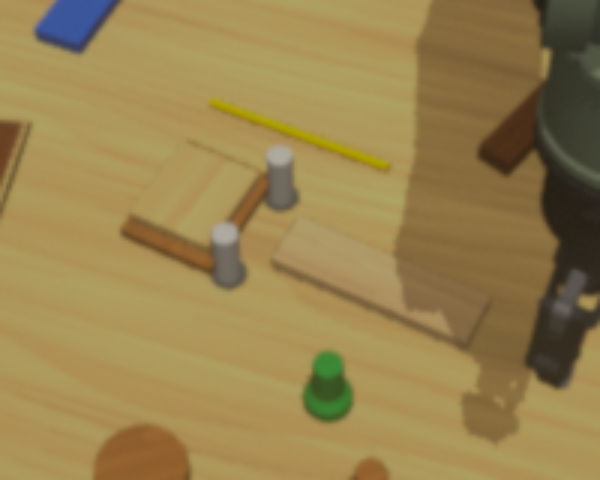

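The tiles lie stacked behind the dogs and the board is clear in front of them. Regrip the board at its centre.

```bash
python3 -c "
from h import *
totool((.4683,.0474,.12),1.417)"
```

```text
shift [-0.1545 -0.0499  0.0012] rot [-0.001 -0.002  0.005] clk 17.6
```

>>> tcp_steps --segments "0.085 -0.05 -0.015 0 0 0 0\n0.085 -0.1 -0.03 0 0 0 0\n0.085 -0.15 -0.045 0 0 0 0\n0.085 -0.16 -0.0505 0 0 0 0.008\n0.085 -0.16 -0.0505 0 0 0 0.008"

```text
clock: 18.23
position: [0.4667, 0.0411, 0.1214]
tool_rot: [-3.14, -0.003, 1.411]
force: [1.7, 0.7, -0.4]
grip_width: 0.0849
finger_force: 0.0
```

```bash
python3 -c "
from h import *
totool((.4683,.0474,.0),1.417)"
```

```text
shift [0.0062 0.0007 0.1215] rot [-0.001 -0.003 -0.006] clk 18.23
```

>>> tcp_steps --segments "0.085 0.006 0.001 0.05 0 0 -0.006\n0.085 0.006 0.001 0.09 0 0 -0.006\n0.085 0.006 0.001 0.11 0 0 -0.006\n0.085 0.006 0.001 0.12 0 0 -0.006\n0.085 0.006 0.001 0.12 0 0 -0.006"

```text
clock: 18.85
position: [0.4691, 0.0484, 0.0012]
tool_rot: [-3.14, -0.003, 1.419]
force: [0.4, -0.3, 0.4]
grip_width: 0.085
finger_force: 0.0
```

>>> tcp_steps --segments "0.06 0 0 0 0 0 0\n0.06 0 0 0 0 0 0\n0.035 0 0 0 0 0 0\n0.035 0 0 0 0 0 0\n0.035 0 0 0 0 0 0" --grip_force 60

```text
clock: 19.48
position: [0.4693, 0.0482, 0.002]
tool_rot: [-3.141, -0.003, 1.419]
force: [-2.5, 0.6, 13.2]
grip_width: 0.0436
finger_force: 59.4
```

>>> tcp_steps --segments "0.035 0 0 -0.01 0 0 0\n0.035 0 0 -0.04 0 0 0\n0.035 0 0 -0.08 0 0 0\n0.035 0 0 -0.13 0 0 0\n0.035 0 0 -0.14 0 0 0"

```text
clock: 20.1
position: [0.47, 0.0479, 0.1444]
tool_rot: [3.139, -0.005, 1.419]
force: [0.0, 0.5, -1.7]
grip_width: 0.0434
finger_force: 62.1
```

```bash
python3 -c "
from h import *
totool((.5209,-.3602,.14),.197)"
```

```text
shift [-0.3956  0.1121  0.0028] rot [-1.000e-03 -6.000e-03  1.222e+00] clk 20.1
```

>>> tcp_steps --segments "0.035 -0.05 0.014 0 0 0 0.14\n0.035 -0.1 0.028 0 0 0 0.28\n0.035 -0.15 0.042 0 0 0 0.42\n0.035 -0.2 0.056 0 0 0 0.56\n0.035 -0.25 0.07 0 0 0 0.7"

```text
clock: 20.72
position: [0.5002, -0.2115, 0.1405]
tool_rot: [-3.139, -0.002, 0.714]
force: [0.5, 1.0, -0.1]
grip_width: 0.0433
finger_force: 62.0
```

```bash
python3 -c "
from h import *
totool((.5209,-.3602,.14),.197)"
```

```text
shift [-0.0817  0.1259 -0.    ] rot [-0.003 -0.001  0.517] clk 20.73
```

>>> tcp_steps --segments "0.035 -0.025 0.038 0 0 0 0.15\n0.035 -0.05 0.076 0 0 0 0.3\n0.035 -0.073 0.112 0 0 0 0.45\n0.035 -0.078 0.12 0 0 0 0.517\n0.035 -0.078 0.12 0 0 0 0.517"

```text
clock: 21.35
position: [0.5201, -0.3522, 0.1396]
tool_rot: [-3.138, 0.001, 0.201]
force: [0.5, -0.1, -0.4]
grip_width: 0.0434
finger_force: 62.1
```

```bash
python3 -c "
from h import *
totool((.5209,-.3602,.008),.197)"
```

```text
shift [-0.0007  0.0085  0.1316] rot [-0.003  0.001  0.004] clk 21.35
```

>>> tcp_steps --segments "0.035 -0.0007 0.007 0.04 0 0 0.004\n0.035 -0.0007 0.007 0.08 0 0 0.004\n0.035 -0.0007 0.007 0.11 0 0 0.004\n0.035 -0.0007 0.007 0.12 0 0 0.004\n0.035 -0.0007 0.007 0.124 0 0 0.004"

```text
clock: 21.98
position: [0.5215, -0.3581, 0.0165]
tool_rot: [-3.139, -0.0, 0.199]
force: [1.1, -0.2, -0.5]
grip_width: 0.0431
finger_force: 62.1
```

>>> tcp_steps --segments "0.035 0 0 0.001 0 0 0\n0.035 0 0 0.001 0 0 0"

```text
clock: 22.22
position: [0.5218, -0.3585, 0.0161]
tool_rot: [-3.139, -0.001, 0.198]
force: [0.2, -0.8, 0.2]
grip_width: 0.0434
finger_force: 62.1
```

```bash
python3 -c "
from h import *
totool((.5209,-.3602,.008),.197)"
```

```text
shift [-0.0012  0.0015  0.008 ] rot [-0.002 -0.001  0.001] clk 22.23
```

>>> tcp_steps --segments "0.035 -0.001 0.001 0.003 0 0 0\n0.035 -0.001 0.001 0.006 0 0 0\n0.035 -0.001 0.001 0.008 0 0 0\n0.035 -0.001 0.001 0.009 0 0 0\n0.035 -0.001 0.001 0.009 0 0 0"

```text
clock: 22.85
position: [0.5205, -0.3597, 0.008]
tool_rot: [-3.138, -0.001, 0.197]
force: [-10.8, 10.5, 36.8]
grip_width: 0.0432
finger_force: 66.3
```

>>> tcp_steps --segments "0.057 0 0 0 0 0 0\n0.057 0 0 0 0 0 0\n0.057 0 0 0 0 0 0\n0.057 0 0 0 0 0 0" --grip_force 40

```text
clock: 23.35
position: [0.5205, -0.3595, 0.006]
tool_rot: [-3.139, 0.0, 0.198]
force: [-0.4, 0.4, -0.5]
grip_width: 0.0569
finger_force: 0.0
```

>>> tcp_steps --segments "0.06 0 0 -0.02 0 0 0\n0.085 0 0 -0.06 0 0 0\n0.085 0 0 -0.11 0 0 0\n0.085 0 0 -0.11 0 0 0"

```text
clock: 23.85
position: [0.522, -0.3612, 0.121]
tool_rot: [3.14, -0.005, 0.197]
force: [-0.2, 0.4, 0.4]
grip_width: 0.0848
finger_force: 0.0
```

```bash
python3 -c "
from h import *
totool((.6675,-.0577,.12),1.0)"
```

```text
shift [ 0.2023 -0.2691  0.0017] rot [ 0.003 -0.004 -0.803] clk 23.85
```

>>> tcp_steps --segments "0.085 0.034 -0.045 0 0 0 -0.16\n0.085 0.067 -0.09 0 0 0 -0.32\n0.085 0.1 -0.134 0 0 0 -0.48\n0.085 0.134 -0.178 0 0 0 -0.64\n0.085 0.168 -0.223 0 0 0 -0.8"

```text
clock: 24.48
position: [0.642, -0.1066, 0.1176]
tool_rot: [-3.14, -0.002, 1.003]
force: [1.1, -0.5, -0.2]
grip_width: 0.0848
finger_force: 0.0
```

```bash
python3 -c "
from h import *
totool((.6675,-.0577,.12),1.0)"
```

```text
shift [ 0.0549 -0.0049 -0.0023] rot [-0.002 -0.002  0.003] clk 24.48
```

>>> tcp_steps --segments "0.085 0.03 -0.003 0 0 0 0\n0.085 0.051 -0.005 0 0 0 0\n0.085 0.051 -0.005 0 0 0 0\n0.085 0.051 -0.005 0 0 0 0"

```text
clock: 24.98
position: [0.6644, -0.0643, 0.1172]
tool_rot: [-3.14, -0.001, 0.996]
force: [1.0, -0.3, -0.3]
grip_width: 0.0853
finger_force: 0.0
```

```bash
python3 -c "
from h import *
totool((.6675,-.0577,-.001),1.0)"
```

```text
shift [ 0.007  -0.0008  0.1182] rot [-0.002 -0.001 -0.004] clk 24.98
```

>>> tcp_steps --segments "0.085 0.007 -0.001 0.03 0 0 0\n0.085 0.007 -0.001 0.07 0 0 0\n0.085 0.007 -0.001 0.1 0 0 0\n0.085 0.007 -0.001 0.114 0 0 0\n0.085 0.007 -0.001 0.117 0 0 0"

```text
clock: 25.6
position: [0.6676, -0.0569, -0.0001]
tool_rot: [-3.139, -0.002, 0.997]
force: [0.2, 0.3, 0.4]
grip_width: 0.0845
finger_force: 0.0
```

>>> tcp_steps --segments "0.055 0 0 0 0 0 0\n0.055 0 0 0 0 0 0\n0.055 0 0 0 0 0 0\n0.055 0 0 0 0 0 0" --grip_force 40

```text
clock: 26.1
position: [0.6686, -0.0562, 0.0015]
tool_rot: [-3.141, -0.003, 0.998]
force: [-2.7, -1.3, 6.7]
grip_width: 0.0622
finger_force: 43.1
```

>>> tcp_steps --segments "0.055 0 0 -0.01 0 0 0\n0.055 0 0 -0.04 0 0 0\n0.055 0 0 -0.08 0 0 0\n0.055 0 0 -0.12 0 0 0\n0.055 0 0 -0.12 0 0 0"

```text
clock: 26.72
position: [0.6697, -0.0565, 0.1242]
tool_rot: [3.139, -0.005, 0.998]
force: [-0.4, -0.2, -1.3]
grip_width: 0.0624
finger_force: 43.9
```

```bash
python3 -c "
from h import *
totool((.466,.3397,.12),1.571)"
```

```text
shift [ 0.2224 -0.3859  0.0043] rot [ 0.004 -0.004 -0.573] clk 26.73
```

>>> tcp_steps --segments "0.055 0.026 -0.045 0 0 0 -0.07\n0.055 0.052 -0.09 0 0 0 -0.14\n0.055 0.078 -0.135 0 0 0 -0.21\n0.055 0.104 -0.18 0 0 0 -0.28\n0.055 0.13 -0.225 0 0 0 -0.35"

```text
clock: 27.35
position: [0.5483, 0.1765, 0.1209]
tool_rot: [-3.141, -0.003, 1.35]
force: [0.0, 0.1, -1.4]
grip_width: 0.062
finger_force: 43.9
```

```bash
python3 -c "
from h import *
totool((.466,.3397,.12),1.571)"
```

```text
shift [ 0.1413 -0.116   0.0014] rot [-0.001 -0.003 -0.221] clk 27.35
```

>>> tcp_steps --segments "0.055 0.04 -0.032 0 0 0 -0.07\n0.055 0.08 -0.065 0 0 0 -0.14\n0.055 0.12 -0.1 0 0 0 -0.22\n0.055 0.138 -0.113 0 0 0 -0.22\n0.055 0.138 -0.113 0 0 0 -0.22"

```text
clock: 27.98
position: [0.4689, 0.3358, 0.1212]
tool_rot: [-3.141, -0.003, 1.569]
force: [0.2, -0.8, -0.3]
grip_width: 0.0627
finger_force: 43.9
```

```bash
python3 -c "
from h import *
totool((.466,.3397,.0075),1.571)"
```

```text
shift [ 0.0035 -0.0029  0.1137] rot [-0.001 -0.003 -0.002] clk 27.98
```

>>> tcp_steps --segments "0.055 0.0025 -0.002 0.04 0 0 0\n0.055 0.0025 -0.002 0.08 0 0 0\n0.055 0.0025 -0.002 0.1 0 0 0\n0.055 0.0025 -0.002 0.107 0 0 0\n0.055 0.0025 -0.002 0.107 0 0 0"

```text
clock: 28.6
position: [0.4682, 0.3371, 0.0148]
tool_rot: [3.142, -0.003, 1.567]
force: [0.0, -0.9, 0.2]
grip_width: 0.0624
finger_force: 44.0
```

>>> tcp_steps --segments "0.055 0 0 0 0 0 0"

```text
clock: 28.72
position: [0.4683, 0.3377, 0.0154]
tool_rot: [3.141, -0.004, 1.568]
force: [-1.0, 0.1, 0.3]
grip_width: 0.0619
finger_force: 44.0
```

```bash
python3 -c "
from h import *
totool((.466,.3397,.0075),1.571)"
```

```text
shift [ 0.002  -0.0023  0.0079] rot [ 0.001 -0.004 -0.003] clk 28.73
```

>>> tcp_steps --segments "0.055 0.002 -0.002 0.003 0 0 0\n0.055 0.002 -0.002 0.006 0 0 0\n0.055 0.002 -0.002 0.008 0 0 0\n0.055 0.002 -0.002 0.0085 0 0 0\n0.055 0.002 -0.002 0.0085 0 0 0"

```text
clock: 29.35
position: [0.4655, 0.3398, 0.0072]
tool_rot: [-3.141, -0.004, 1.568]
force: [-11.1, -4.1, 37.1]
grip_width: 0.0624
finger_force: 47.6
```

>>> tcp_steps --segments "0.075 0 0 0 0 0 0\n0.075 0 0 0 0 0 0\n0.075 0 0 0 0 0 0\n0.075 0 0 0 0 0 0"

```text
clock: 29.85
position: [0.4656, 0.3393, 0.0056]
tool_rot: [-3.141, -0.003, 1.568]
force: [-0.5, 0.7, 0.2]
grip_width: 0.0748
finger_force: 0.0
```

>>> tcp_steps --segments "0.075 0 0 -0.02 0 0 0\n0.085 0 0 -0.06 0 0 0\n0.085 0 0 -0.12 0 0 0\n0.085 0 0 -0.15 0 0 0\n0.085 0 0 -0.15 0 0 0"

```text
clock: 30.48
position: [0.4666, 0.3397, 0.1592]
tool_rot: [3.139, -0.006, 1.568]
force: [0.1, 0.1, -0.7]
grip_width: 0.085
finger_force: 0.0
```

```bash
python3 -c "
from h import *
totool((.638,.0935,.15),1.571)"
```

```text
shift [-0.2457  0.1721  0.0081] rot [ 0.003 -0.006 -0.003] clk 30.48
```

>>> tcp_steps --segments "0.085 -0.05 0.034 0 0 0 0\n0.085 -0.1 0.069 0 0 0 0\n0.085 -0.15 0.104 0 0 0 0\n0.085 -0.2 0.139 0 0 0 0\n0.085 -0.242 0.17 0 0 0 0"

```text
clock: 31.1
position: [0.6356, 0.0941, 0.1549]
tool_rot: [-3.141, -0.003, 1.567]
force: [0.4, 1.1, 0.4]
grip_width: 0.0851
finger_force: 0.0
```

>>> tcp_steps --segments "0.085 0 0 0 0 0 0\n0.085 0 0 0 0 0 0"

```text
clock: 31.35
position: [0.6344, 0.0968, 0.1546]
tool_rot: [-3.14, -0.003, 1.568]
force: [0.5, 1.2, 0.6]
grip_width: 0.0853
finger_force: 0.0
```

```bash
python3 -c "
from h import *
totool((.638,.0935,.019),1.571)"
```

```text
shift [-0.0037  0.0038  0.1356] rot [-0.002 -0.003 -0.003] clk 31.35
```

>>> tcp_steps --segments "0.085 -0.003 0.003 0.04 0 0 0\n0.085 -0.003 0.003 0.08 0 0 0\n0.085 -0.003 0.003 0.11 0 0 0\n0.085 -0.003 0.003 0.13 0 0 0\n0.085 -0.003 0.003 0.135 0 0 0"

```text
clock: 31.98
position: [0.6372, 0.0946, 0.0192]
tool_rot: [-3.14, -0.003, 1.569]
force: [0.0, 0.2, 0.7]
grip_width: 0.0852
finger_force: 0.0
```

>>> tcp_steps --segments "0.03 0 0 0 0 0 0\n0.03 0 0 0 0 0 0\n0.015 0 0 0 0 0 0\n0.015 0 0 0 0 0 0\n0.015 0 0 0 0 0 0"

```text
clock: 32.6
position: [0.6382, 0.0939, 0.0207]
tool_rot: [3.141, -0.003, 1.568]
force: [-1.7, 0.8, 7.9]
grip_width: 0.0211
finger_force: 39.3
```

>>> tcp_steps --segments "0.015 0 0 0 0 0 0\n0.015 0 0 -0.01 0 0 0\n0.015 0 0 -0.05 0 0 0\n0.015 0 0 -0.1 0 0 0\n0.015 0 0 -0.12 0 0 0"

```text
clock: 33.22
position: [0.639, 0.0935, 0.1434]
tool_rot: [3.138, -0.004, 1.567]
force: [-0.5, -0.4, -0.7]
grip_width: 0.0214
finger_force: 39.3
```

```bash
python3 -c "
from h import *
totool((.5542,.3389,.14),1.571)"
```

```text
shift [ 0.2451 -0.0857  0.004 ] rot [ 0.003 -0.004 -0.004] clk 33.23
```

>>> tcp_steps --segments "0.015 0.055 -0.02 0 0 0 0\n0.015 0.11 -0.04 0 0 0 0\n0.015 0.165 -0.06 0 0 0 0\n0.015 0.22 -0.077 0 0 0 0\n0.015 0.243 -0.084 0 0 0 0"

```text
clock: 33.85
position: [0.5527, 0.3405, 0.1404]
tool_rot: [-3.14, -0.004, 1.572]
force: [0.4, -0.1, 0.1]
grip_width: 0.0212
finger_force: 39.3
```

>>> tcp_steps --segments "0.015 0 0 0 0 0 0\n0.015 0 0 0.04 0 0 0\n0.015 0 0 0.08 0 0 0\n0.015 0 0 0.1 0 0 0\n0.015 0 0 0.1 0 0 0"

```text
clock: 34.48
position: [0.5547, 0.3358, 0.04]
tool_rot: [-3.14, -0.001, 1.567]
force: [-0.1, 0.3, -0.2]
grip_width: 0.0209
finger_force: 39.3
```

```bash
python3 -c "
from h import *
totool((.5542,.3389,.0267),1.571)"
```

```text
shift [ 0.0031 -0.0005  0.0133] rot [-0.002 -0.001 -0.004] clk 34.48
```

>>> tcp_steps --segments "0.015 0.003 0 0.005 0 0 0\n0.015 0.003 0 0.009 0 0 0\n0.015 0.003 0 0.012 0 0 0\n0.015 0.003 0 0.0137 0 0 0\n0.015 0.003 0 0.0137 0 0 0"

```text
clock: 35.1
position: [0.5547, 0.34, 0.027]
tool_rot: [-3.141, -0.003, 1.568]
force: [-0.2, -0.4, -1.2]
grip_width: 0.0207
finger_force: 39.3
```

>>> tcp_steps --segments "0.05 0 0 0 0 0 0\n0.05 0 0 0 0 0 0\n0.05 0 0 0 0 0 0\n0.05 0 0 0 0 0 0"

```text
clock: 35.6
position: [0.5546, 0.3401, 0.027]
tool_rot: [-3.141, -0.003, 1.568]
force: [0.2, 0.4, 0.0]
grip_width: 0.0503
finger_force: 0.0
```

>>> tcp_steps --segments "0.05 0 0 -0.02 0 0 0\n0.05 0 0 -0.06 0 0 0\n0.05 0 0 -0.12 0 0 0\n0.05 0.06 0.03 -0.16 0 0 0\n0.05 0.12 0.03 -0.16 0 0 0"

```text
clock: 36.22
position: [0.5869, 0.4497, 0.1917]
tool_rot: [3.137, -0.006, 1.565]
force: [0.9, 0.5, -0.5]
grip_width: 0.0502
finger_force: 0.0
```

>>> tcp_steps --segments "0.05 0.05 -0.05 0 0 0 0\n0.05 0.08 -0.1 0 0 0 0\n0.05 0.08 -0.1 0 0 0 0\n0.05 0.08 -0.1 0 0 0 0"

```text
clock: 36.72
position: [0.4847, 0.5297, 0.1878]
tool_rot: [3.141, -0.003, 1.568]
force: [0.8, 0.0, -0.1]
grip_width: 0.05
finger_force: 0.0
```

```bash
python3 - <<'E'
from h import *
T3=(np.array([.512-.0+.0,-.0]),)
for n in("top","scene"):
    p,d=grab_frame(n); cv2.imwrite(f"pics/e_{n}.png",p); P=cloud(n,d); z=P[...,2]
    def rect(name,c,r,z0,z1):
        m=(np.hypot(P[...,0]-c[0],P[...,1]-c[1])<r)&(z>z0)&(z<z1)
        if m.sum()<10: return print(n,name,m.sum())
        (cx,cy),(w,h),a=cv2.minAreaRect(P[m][:,:2].astype(np.float32)*1000); print(n,name,np.round([cx,cy,w,h,a],1),'z',np.round(np.median(z[m]),4))
    rect('board',(.521,-.360),.09,.0175,.025)
    rect('cab',(.552,-.28),.04,.0225,.05)
    rect('dsm',(.4615,-.298),.035,.0205,.03)
    rect('dlg',(.466,.3397),.042,.0205,.03)
    rect('knob',(.554,.339),.03,.05,.065)
    rect('top',(.444,-.106),.07,.0195,.0275)
    rect('low',(.444,-.106),.075,.0085,.0155)
a=cv2.imread("pics/e_scene.png"); cv2.imwrite("pics/e.png",cv2.resize(a[130:350,60:450],None,fx=2,fy=2))
E
```

```text
top board [ 510.8 -327.8  159.8  108.4   11.6] z 0.0202
top cab [ 549.5 -278.2   50.6   37.1    9.5] z 0.0409
top dsm [ 459.3 -298.2   35.9   38.7    0.5] z 0.0229
top dlg [464.4 337.7  63.5  61.3  48. ] z 0.0237
top knob [553.5 339.4  20.7  19.2  45.5] z 0.0567
top top [ 443.6 -100.1   93.2   86.1   87.8] z 0.0231
top low [445.  -97.   99.8 100.3  81.5] z 0.0112
scene board [ 513.3 -330.5  161.8  103.9   10.8] z 0.0214
scene cab [ 550.8 -278.4   53.5   38.1   12. ] z 0.0356
scene dsm [ 462.1 -298.1   39.9   37.1   63.2] z 0.0243
scene dlg [467.  337.8  62.6  63.3  75.3] z 0.0249
scene knob [555.6 339.7  20.9  21.   76.9] z 0.0584
scene top [ 446.1 -100.2   96.2   88.7   74.6] z 0.0244
scene low [446.8 -96.2  98.1 102.7  80.6] z 0.0123
```

View pics/e.png

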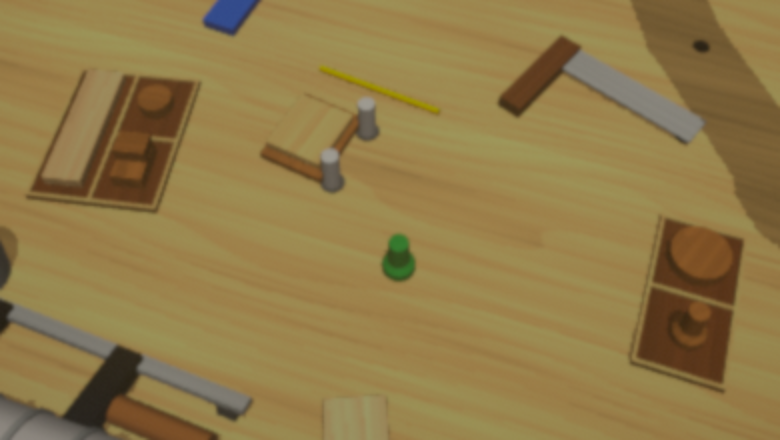

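All parts sit in their bays. The board's fit needs a cleaner number because the cab got into its mask, so check that by colour.

```bash
python3 - <<'E'
from h import *
for n in("top","scene"):
    p=cv2.imread(f"pics/e_{n}.png"); v,u=np.mgrid[:384,:512]
    q=ray(n,np.c_[u.ravel(),v.ravel()],.021)-[.5209,-.3602]
    a=.197; x=q@[np.cos(a),np.sin(a)]; y=q@[-np.sin(a),np.cos(a)]
    m=(abs(x)<.088)&(abs(y)<.031)&(p.reshape(-1,3)[:,0]>62)
    (c,s,t)=cv2.minAreaRect((np.c_[x,y][m]*1000).astype(np.float32)); print(n,np.round(c,1),np.round(s,1),round(t,1),np.round(np.median(np.c_[x,y][m],0)*1000,1))
E
```

```text
top [ 0.5 -1.9] [175.  60.] 0.8 [-4.5  0.2]
scene [-0.4 -3.2] [ 60.3 176.9] 87.8 [-0.1 -0.3]
```

```bash
python3 -c "
from workcell import job
print(job.job_done())"
```

```text
the job is handed in; nothing more can be done
None
```

Both kits are in their trays, each part in its own bay, and the two tiles lie flat and stacked behind the dogs. I handed the job in at about 37 s; the hand-in call returned no verdict, and the board's position rests mainly on where the gripper set it down, since the last camera check of it was blurred.

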